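Lock the router table's insert ring with the two-pin spanner

ROBOT

A 6-joint arm with a two-finger parallel gripper is mounted at the origin on the work surface. World frame = base frame: x ahead of the robot, y to its left, z up, the work surface at z = 0. Lengths are in m, angles in rad, forces in N, time in s.
With the tool pointing down it reaches from about 0.35 to 0.975 m from the base axis. Payload 4.9 kg.
Tool frame: the origin (TCP) lies on the mounting face of the last link; the fingertips stand 173 mm ahead of it and the grasp point (between the pads) lies ctrl.pinch_z ahead of it (ctrl.pinch_z is the distance from the TCP to the grasp point, in m); z points along the fingers, y is the line along which they close (so a half turn about z gives the same grasp; the last joint's range is limited). The gripper opens to 85 mm and grips with 20 to 120 N. Pads are 22 mm wide; open, the fingers measure 114 mm over their backs; the gripper's body (76 mm by 85 mm) begins 54 mm behind the grasp point. The pads swing forward as they close: fully open they stand 13 mm farther back than shut.
Start: joints at [1.229, 0.053, 1.613, -0, 1.476, -0.119], TCP at [0.138, 0.61, 0.405] pointing down, gripper open.
Joint ranges: [-3.01, 3.01], [-1.01, 2.22], [0.06, 2.58], [-1.02, 4.17], [0.09, 2.62], [-3.14, 3.14]. Speed limits (rad/s): [2.57, 2.57, 3.14, 3.14, 3.14, 3.14].

INTERFACE

Orientations are given as a rotation vector (axis times angle).
In Python, from station import telemetry, eyes, ctrl gives the robot as it stands.
- The arm moves only by the tool apply_moves, never from a script. Its argument "plan" is a list of rows, each a list of 5 numbers: the finger opening in m, from 0 to 0.0854, then the shift along the tool's x, y, z in m, then the turn about the tool's z in rad. In form: [[jaw, x, y, z, roll], ...]. A call has 1 to 12 rows; each row is the pose to reach, as a shift and turn from the pose commanded when the call began, along the tool's axes at that moment; what a row does not reach only later rows make up. A row lasts 1/12 s, in which the tool goes at most 41.7 mm and 7.16 degrees, less where a joint would pass 70% of its speed; a pose out of reach is approached as far as the arm can. A call with a gripper value outside its range is refused whole. The fingers move at their own pace and stop on an object; "newtons" is the grip in N (left out, the last holds). Time passes only in rows, so rows that repeat a pose let the fingers close. It gives the time, the measured TCP pose, the force, the opening and the grip force at its end, in the units of the state.
- telemetry.get_obs(): the state, without advancing time (a new reading comes with each control period).
- eyes.get_image(name): name is "scene" or "top" or "wrist"; returns a dict with "img" (420x560x3 uint8, blue, green, red), "range_z" (420x560 float32, m along the optical axis (not along the pixel's ray), 0 where there is no reading), "K" (3x3 intrinsics, pixels), "pose" (4x4, takes a point from camera to world coordinates); the wrist camera has in their place "hand_eye" (4x4, takes a point from camera to tool coordinates, whose origin is the TCP and whose axes are the flange's). Camera axes: x right, y down, z forward; pixel columns grow to the right and rows downward; lengths in m; the calibration is good to about 2 mm. A picture is of the moment at which its call begins: read the wrist's pose just before it.
- ctrl.finish_job(): hands the job in; it is judged then, once.
Trained networks look in a picture, given as the dict that the camera call returned (one of the last four; its "shot" number tells which), for a name from the list of things; names that differ only in an ending like _2 or _b are one class to them, and where a whole thing is asked for, a point or a joint stands for the part that bears it (a point fixed in the world has none). Each returns a list of dicts, best first, with "confidence" (0 to 1); they miss things now and then, are a little off and sometimes report something else, mostly with a low value. They report only what shows in the picture. A call takes as long as a camera call. They do not tell look-alikes from the thing itself.
- eyes.search_frame(thing, picture): "box" ([left, top, right, bottom] in pixels, round what is visible of it).
- eyes.outline_of(thing, picture): "region" (420x560 bool, what is visible of it) and "box" ([left, top, right, bottom] in pixels, round what is visible of it).
- eyes.tip_of(thing, picture): "point" ([column, row] in pixels: a listed point, or the origin of a listed thing).
The state is a dict: "t": time; "q": joint angles; "dq": joint speeds; "effort": joint torques, N m; "tool_pos": TCP position; "tool_rot": TCP orientation; "contact_force": force on the tool from outside, world axes, zero at the start; "wrist_torque": the same for the moment, N m; "opening": finger opening in m; "grip_force": force on a finger pad.
Only numpy, scipy, OpenCV 4.12 (cv2) and the standard library are available. Lean on these libraries where they do the work, as an engineer would, in place of code of your own. Each camera call takes 0.05 s, during which the arm holds its last target. There are 200 camera calls.

TASK

The aluminium insert ring has been dropped into the router table's plate but is not locked yet. Pick up the two-pin spanner, fit both its pins well down into the ring's two holes and turn the ring clockwise, seen from above, until it comes up against its stop; then lift the spanner out and lay it down on the router table's top beside the plate. Leave the spare ring, the push block and the collet wrench where they are.

Things in the scene. Friction and masses are not known exactly. Their poses are not given: they have to be found in the camera images.
- insert_ring (a joint): how far the insert ring in the plate is turned, rad: 0 to 0.35 at the start (loose), growing clockwise seen from above to the hard stop at 1.15 (locked). It turns against a steady friction of about 0.35 N m and stays where it is left. When locked, the dark index mark on its rim points at the white mark on the plate.
- ring_face (a point): centre of the insert ring's upper face, flush with plate and tabletop; turns with the ring. Aluminium, 96 mm across, 10 mm thick, 44 mm bore. z up. Its two round spanner holes lie on its y axis, 35 mm either side of the centre, each 10 mm across, blind, 8 mm deep; they are alike, so the spanner fits either way round. The index mark is on its +x side, the side away from the robot.
- tabletop (a point): centre of the router table's top, 180 mm above the bench: grey board 340 (x) by 520 (y) mm, x towards the fence (away from the robot, within 0.3 rad), z up. The ring is at its centre, in a black plate 180 (x) by 230 (y) mm, all flush. A fence 45 mm high stands from x = 115 mm on: turn with the handle on the robot's side. The spanner lies on one side of the plate, the spare ring on the other.
- spanner_grip (a point): grasp point of the loose two-pin spanner (about 250 g), centred in its flat-sided black grip, 22 mm wide (y), 18 mm high, which runs from 25 mm ahead of this point to 85 mm behind. Axes: x along the handle towards the head, y along the line of the two pins, z up, opposite to the pins. It lies on its two pins and the end of its grip, head about 4.5 degrees up.
- spanner_head (a point): point midway between the two pin tips, 70 mm ahead (x) of and 21 mm below (-z) the grasp point. The grip's underside is 12 mm, the crossbar's 14 mm above the tips' level: with the pins at the bottom of the 8 mm holes and the spanner level, the grip's underside is 4 mm above the plate.
- pin_a (a point): tip of the pin on the spanner's +y side, 35 mm from the head point. Each pin is 7 mm across, 14 mm long, tapered to 4 mm over its last 3 mm, under the steel crossbar (92 mm long in y, 22 mm wide, 8 mm thick) of the T-shaped spanner.
- pin_b (a point): tip of the pin on the spanner's -y side, 35 mm from the head point
- spanner_end (a point): near the far end of the spanner's grip, 80 mm behind the grasp point, mid-height
- router_table: the router table, fixed to the bench; origin under its centre at bench level, axes as tabletop
- spanner: the whole spanner; origin at the head point, axes as at the grasp point
- spare_ring: bystander: loose spare insert ring, 96 mm across and 10 mm thick like the one in the plate but with a 28 mm bore, lying on the tabletop across the plate from the spanner; origin at the centre of its underside
- push_block: bystander: loose wooden push block, 220 x 90 x 73 mm, on the bench to the left; origin at the centre of its underside
- collet_wrench: bystander: loose flat steel wrench, 160 mm long, on the bench to the right; origin at the centre of its underside
Mind the look-alikes: they are no part of the job. There is more than one size of the spanner; the job needs the largest.

How it is judged:
On the way, in this order (a step that is already met when the one before it is completed fails the run):
1. both pins of the spanner are in the ring's holes, at least 4 mm deep, before the ring has been turned (z of each of pin_a, pin_b in the frame of ring_face below -0.004 m and horizontal distance between spanner_head and ring_face below 0.005 m and value of joint insert_ring below 0.6 rad), for 0.2 s.
2. the ring is turned to its stop (within 0.06 rad) with both pins still at least 3 mm deep in its holes (value of joint insert_ring above 1.09 rad and z of each of pin_a, pin_b in the frame of ring_face below -0.003 m and horizontal distance between spanner_head and ring_face below 0.005 m), for 0.1 s.
At the end, for the whole second after the job is handed in: The insert ring is at its stop (turned to more than 1.09 of 1.15 rad); the spanner, released, lies at rest on the router table's top, clear of the ring: its head more than 100 mm and its grip more than 70 mm from the ring's centre, the grasp point less than 45 mm above the tabletop (value of joint insert_ring above 1.09 rad and horizontal distance between spanner_head and ring_face above 0.1 m and horizontal distance between each of spanner_grip, spanner_end and ring_face above 0.07 m and z of spanner_grip in the frame of tabletop between 0 and 0.045 m and contact force between spanner and router_table above 0.3 N and linear speed of spanner below 0.02 m/s); the robot touches nothing.
It fails at once if the spare ring is moved more than 20 mm (distance of spare_ring from where it was at the start of the episode above 0.02 m).
It fails at once if the push block is moved more than 20 mm (distance of push_block from where it was at the start of the episode above 0.02 m).
It fails at once if the collet wrench is moved more than 20 mm (distance of collet_wrench from where it was at the start of the episode above 0.02 m).
It also fails if it takes over 58 s, if anything falls off the work surface, if the arm or the gripper's body presses on something with over 40 N, if the wrist force passes 120 N, or if a joint passes its speed limit or range.

## Working session

There is one attempt and no reset: what is moved stays moved. The work goes in short steps, Python scripts to look and compute and a tool call to move; the robot and the scene stay as the last step left them, time stands still between calls to the robot, and variables do not carry over. Pictures are saved under pics/ and viewed, at most 10 in all, crops included, and the job is handed in when it is done.

Besides the shell and the picture viewer there is one more tool, called after "Request:" as name(argument=value, ...) on one line, values as JSON. apply_moves: Moves the arm, as the interface text tells. Its arguments: {"type":"object","properties":{"plan":{"type":"array","items":{"type":"array","items":{"type":"number"}}},"newtons":{"type":"number"}},"required":["plan"]}

```bash
mkdir -p pics; ls; cat > h.py <<'E'
import numpy as np, cv2
from scipy.spatial.transform import Rotation as R
from station import telemetry, eyes, ctrl
def tool():
    o=telemetry.get_obs(); T=np.eye(4); T[:3,:3]=R.from_rotvec(o["tool_rot"]).as_matrix(); T[:3,3]=o["tool_pos"]; return T
def shot(n):
    T=tool(); p=eyes.get_image(n)
    p["W"]=T@p["hand_eye"] if n=="wrist" else p["pose"]
    return p
def world(p,uv,z=None):
    u,v=uv; K=p["K"]; W=p["W"]
    r=np.linalg.inv(K)@np.array([u,v,1.])
    if z is None: d=float(p["range_z"][int(round(v)),int(round(u))])
    else: d=(z-W[2,3])/(W[:3,:3]@r)[2]
    return W[:3,:3]@(r*d)+W[:3,3]
def proj(p,X):
    c=np.linalg.inv(p["W"])@np.append(X,1); k=p["K"]@c[:3]; return k[:2]/k[2]
E
python3 - <<'E'
from h import *
np.set_printoptions(precision=4,suppress=True)
o=telemetry.get_obs(); print({k:o[k] for k in("t","tool_pos","tool_rot","opening","contact_force")}, ctrl.pinch_z)
a=shot("top"); cv2.imwrite("pics/top.png",a["img"])
print(a["K"],a["W"])
for t in ["spanner_grip","spanner_head","pin_a","pin_b","spanner_end","ring_face","tabletop","spare_ring"]:
    for d in eyes.tip_of(t,a)[:4]:
        print(t,np.round(d["point"]),round(d["confidence"],2),world(a,d["point"]),world(a,d["point"],.18))
E
```

```text
pics
{'t': 0.0, 'tool_pos': array([0.138 , 0.6093, 0.4035]), 'tool_rot': array([-0.3492, -3.1217,  0.0031]), 'opening': 0.08524755070992683, 'contact_force': array([-0.0882,  0.4092, -0.1911])} 0.1547
[[470.9132   0.     282.5123]
 [  0.     470.9132 212.9143]
 [  0.       0.       1.    ]] [[-0.0072 -0.9814  0.1916  0.2123]
 [-0.9998  0.0038 -0.0178  0.0084]
 [ 0.0167 -0.1917 -0.9813  1.5502]
 [ 0.      0.      0.      1.    ]]
spanner_grip [340. 218.] 0.62 [ 0.4603 -0.1842  0.2008] [ 0.4641 -0.1871  0.18  ]
spanner_grip [400. 276.] 0.58 [ 0.3017 -0.3987  0.0185] [ 0.2923 -0.3558  0.18  ]
spanner_grip [364. 145.] 0.49 [ 0.7499 -0.3029  0.0124] [ 0.6913 -0.2689  0.18  ]
spanner_head [352. 200.] 0.88 [ 0.5124 -0.2191  0.2027] [ 0.5174 -0.2229  0.18  ]
spanner_head [405. 290.] 0.81 [ 0.2571 -0.4151  0.0088] [ 0.2521 -0.368   0.18  ]
spanner_head [368. 159.] 0.58 [ 0.6401 -0.2744  0.2024] [ 0.6472 -0.2791  0.18  ]
pin_a [364. 204.] 0.83 [ 0.5025 -0.2544  0.2006] [ 0.5069 -0.2585  0.18  ]
pin_a [409. 290.] 0.78 [ 0.256  -0.4283  0.0115] [ 0.2512 -0.3805  0.18  ]
pin_a [337. 195.] 0.65 [ 
[... 197 characters left out ...]
 ]
pin_b [409. 290.] 0.78 [ 0.256  -0.4283  0.0115] [ 0.2512 -0.3805  0.18  ]
pin_b [337. 195.] 0.65 [ 0.5305 -0.1776  0.1996] [ 0.5351 -0.1803  0.18  ]
pin_b [393. 291.] 0.65 [ 0.2541 -0.3786 -0.0013] [ 0.2492 -0.3334  0.18  ]
spanner_end [336. 246.] 0.7 [ 0.3789 -0.1694  0.1949] [ 0.3807 -0.1713  0.18  ]
spanner_end [393. 260.] 0.56 [ 0.3543 -0.3839  0.0013] [ 0.3379 -0.3386  0.18  ]
spanner_end [359. 131.] 0.44 [ 0.8014 -0.2862  0.0085] [ 0.7358 -0.2535  0.18  ]
ring_face [290. 194.] 0.87 [ 0.5427 -0.0404  0.1561] [ 0.5371 -0.0395  0.18  ]
tabletop [286. 196.] 0.87 [ 0.5373 -0.0275  0.1596] [ 0.5325 -0.0269  0.18  ]
spare_ring [233. 165.] 0.58 [0.6293 0.1335 0.1773] [0.6285 0.1332 0.18  ]
```

```bash
python3 - <<'E'
from h import *
i=cv2.imread("pics/top.png"); c=i[110:310,190:450]; cv2.imwrite("pics/topc.png",cv2.resize(c,None,fx=3,fy=3,interpolation=cv2.INTER_CUBIC))
E
```

```text
(no output)
```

View pics/topc.png

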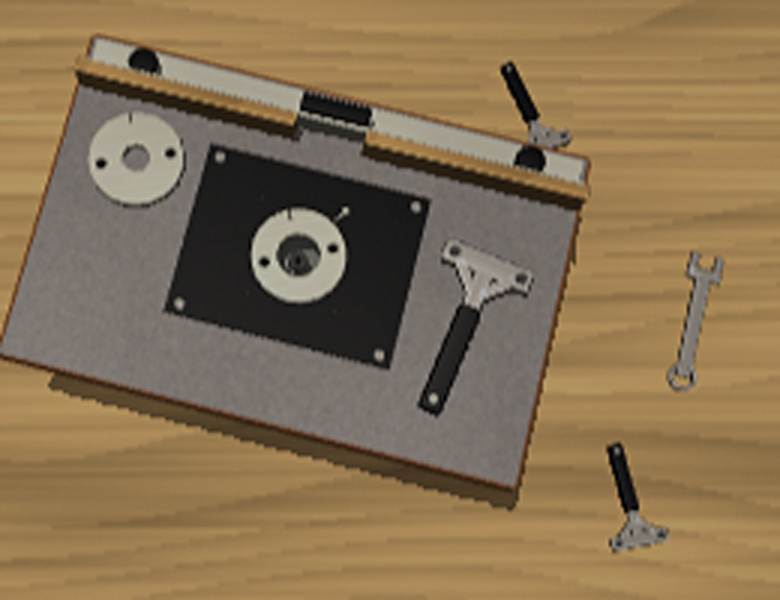

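The crop shows three spanners: on the tabletop at top-image (352,200), on the bench to the right at (405,290), and on the bench behind the fence at (365,145). The tabletop one has the longest T (about 92 mm by the calibration) and lies where the task says, so it is the one meant. The ring's mark points slightly +y of +x, and the white mark is about 55° clockwise from it.

Request:
apply_moves(plan=[[0.085,-0.378,-0.222,-0.1,0],[0.085,-0.378,-0.222,-0.1,0],[0.085,-0.378,-0.222,-0.1,0],[0.085,-0.378,-0.222,-0.1,0],[0.085,-0.378,-0.222,-0.1,0],[0.085,-0.378,-0.222,-0.1,0],[0.085,-0.378,-0.222,-0.1,0],[0.085,-0.378,-0.222,-0.1,0],[0.085,-0.378,-0.222,-0.1,0],[0.085,-0.378,-0.222,-0.1,0],[0.085,-0.378,-0.222,-0.1,0],[0.085,-0.378,-0.222,-0.1,0]])

```text
t: 1.45
tool_pos: [0.461, 0.306, 0.5067]
tool_rot: [0.359, 3.117, 0.0]
contact_force: [0.5, -0.3, -0.3]
opening: 0.0848
grip_force: 0.0
```

Request:
apply_moves(plan=[[0.085,-0.083,-0.4,0,0.13],[0.085,-0.083,-0.4,0,0.13],[0.085,-0.083,-0.4,0,0.13],[0.085,-0.083,-0.4,0,0.13],[0.085,-0.083,-0.4,0,0.13],[0.085,-0.083,-0.4,0,0.13],[0.085,-0.083,-0.4,0,0.13],[0.085,-0.083,-0.4,0,0.13],[0.085,-0.083,-0.4,0,0.13],[0.085,-0.083,-0.4,0,0.13],[0.085,-0.083,-0.4,0,0.13],[0.085,-0.083,-0.4,0,0.13]])

```text
t: 2.45
tool_pos: [0.4501, -0.1001, 0.5045]
tool_rot: [-0.556, -3.091, -0.001]
contact_force: [-0.4, 0.3, -0.7]
opening: 0.085
grip_force: 0.0
```

```bash
python3 - <<'E'
from h import *
np.set_printoptions(precision=4,suppress=True)
a=shot("wrist"); cv2.imwrite("pics/w1.png",a["img"]); print(a["hand_eye"],a["K"][0]); print(tool())
for t in ["spanner_grip","spanner_head","pin_a","pin_b","spanner_end","ring_face","tabletop"]:
    for d in eyes.tip_of(t,a)[:4]:
        print(t,np.round(d["point"],1),round(d["confidence"],2),world(a,d["point"]),world(a,d["point"],.18))
E
```

```text
[[-0.0004 -0.9492 -0.3148  0.0826]
 [ 1.     -0.0008  0.0014 -0.0001]
 [-0.0016 -0.3148  0.9492  0.0298]
 [ 0.      0.      0.      1.    ]] [309.8746   0.     276.5788]
[[-0.938   0.3465 -0.0002  0.4502]
 [ 0.3465  0.938   0.0008 -0.099 ]
 [ 0.0004  0.0007 -1.      0.5045]
 [ 0.      0.      0.      1.    ]]
spanner_grip [ 54.3 145.5] 0.77 [ 0.3067 -0.3891  0.0177] [ 0.3301 -0.2763  0.18  ]
spanner_grip [190.2 241.6] 0.58 [ 0.4554 -0.1889  0.2045] [ 0.4629 -0.1995  0.18  ]
spanner_head [196.6 292.6] 0.82 [ 0.5097 -0.2084  0.2014] [ 0.5204 -0.2191  0.18  ]
spanner_head [ 33.8 118.7] 0.78 [ 0.3726 -0.0713  0.4747] [ 0.303  -0.2803  0.18  ]
pin_a [ 26.1 127.1] 0.77 [ 0.2699 -0.4149  0.0142] [ 0.3069 -0.2912  0.18  ]
pin_a [ 47.5 104.6] 0.59 [ 0.2506 -0.3787 -0.0009] [ 0.297  -0.2618  0.18  ]
pin_a [228.3 293.9] 0.56 [ 0.5243 -0.1803  0.1978] [ 0.5341 -0.1873  0.18  ]
pin_b [ 26.1 127.1] 0.77 [ 0.2699 -0.4149  0.0142] [ 0.3069 -0.2912  0.18  ]
pin_b [ 47.5 104.6] 0.59 [ 0.2506 -0.3787 -0.0009] [ 0.297  -0.2618  0.18  ]
pin_b [228.3 293.9] 0.56 [ 0.5243 -0.1803  0.1978] [ 0.5341 -0.1873  0.18  ]
spanner_end [186.  156.4] 0.68 [ 0.3816 -0.1594  0.1991] [ 0.3822 -0.1655  0.18  ]
spanner_end [ 81.9 176.8] 0.59 [ 0.3605 -0.3794  0.0131] [ 0.3649 -0.268   0.18  ]
ring_face [361.9 251.2] 0.56 [ 0.5654 -0.0297  0.1262] [ 0.5356 -0.0361  0.18  ]
tabletop [363.2 250.7] 0.66 [ 0.5656 -0.0279  0.1255] [ 0.5355 -0.0347  0.18  ]
```

View pics/w1.png

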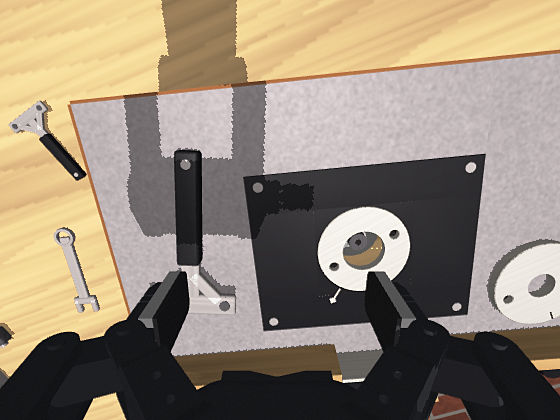

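The wrist view shows the tabletop spanner's black grip at columns 175–202, rows 150–265. Its right pin end is near (226,306). The ring is centred near (363,250), with holes at about (394,234) and (334,267) and the white mark at (333,299). I'll rectify the picture onto the table plane to measure the ring and the grip.

```bash
cat >> h.py <<'E'
def rect(p,cx,cy,z,half=.08,s=4000.):   # ortho picture of plane z: col = -(y-cy), row = -(x-cx)
    n=int(2*half*s); dst=np.float32([[0,0],[n,0],[n,n],[0,n]])
    W=[(cx+half,cy+half),(cx+half,cy-half),(cx-half,cy-half),(cx-half,cy+half)]
    src=np.float32([proj(p,np.array([x,y,z])) for x,y in W])
    H=cv2.getPerspectiveTransform(src,dst)
    f=lambda c:(cx+half-c[1]/s, cy+half-c[0]/s)
    return cv2.warpPerspective(p["img"],H,(n,n),flags=cv2.INTER_CUBIC),f
def ring(p,c,z=.18,save=None):
    im,f=rect(p,c[0],c[1],z); g=cv2.cvtColor(im,6)
    b=cv2.morphologyEx((g>150).astype(np.uint8),cv2.MORPH_OPEN,np.ones((9,9)))
    cs,h=cv2.findContours(b,cv2.RETR_CCOMP,cv2.CHAIN_APPROX_NONE)
    i=max((i for i in range(len(cs)) if h[0][i][3]<0),key=lambda i:cv2.contourArea(cs[i]))
    (x,y),d,_=cv2.fitEllipse(cv2.convexHull(cs[i])); print("ring",np.round(f((x,y)),4),"diam mm",np.array(d)/4)
    hs=[]
    for j in range(len(cs)):
        if h[0][j][3]==i and cv2.contourArea(cs[j])>200:
            m=cv2.minEnclosingCircle(cs[j]); q=f(m[0]); hs.append(q)
            print(" hole",np.round(q,4),"r",round(m[1]/4,1),"off",round(1000*np.hypot(*(np.subtract(q,f((x,y))))),1))
    if save: cv2.imwrite(save,im)
    return f((x,y)),hs
E
python3 - <<'E'
from h import *
np.set_printoptions(precision=4,suppress=True)
a=shot("wrist")
for uv in [(300,300),(150,190),(345,230),(240,200),(440,270),(188,200),(188,240),(188,160)]: print(uv,world(a,uv))
ring(a,(.536,-.036),.18,"pics/ring1.png")
d=a["range_z"]; pts=[]
for v in range(140,275):
    for u in range(165,212):
        if d[v,u]>0 and a["img"][v,u].mean()<70:
            X=world(a,(u,v)); 
            if .191<X[2]<.215: pts.append(X)
pts=np.array(pts); c,sz,ang=cv2.minAreaRect(np.float32(pts[:,:2])); print("grip rect",c,sz,ang,"z",np.percentile(pts[:,2],[5,50,95]))
m=pts.mean(0); u,s,v=np.linalg.svd(pts-m,full_matrices=False); print(len(pts),m,v[0],np.arctan2(v[0][1],v[0][0]))
E
```

```text
(300, 300) [ 0.5695 -0.1136  0.1806]
(150, 190) [ 0.4006 -0.2112  0.1801]
(345, 230) [ 0.5064 -0.0438  0.181 ]
(240, 200) [ 0.4401 -0.1322  0.1812]
(440, 270) [0.5853 0.0385 0.1812]
(188, 200) [ 0.4186 -0.1717  0.2039]
(188, 240) [ 0.4544 -0.1886  0.2041]
(188, 160) [ 0.3858 -0.1572  0.2008]
ring [ 0.5351 -0.0345] diam mm [95.9728 96.0421]
 hole [0.5283 0.0001] r 5.6 off 35.2
 hole [ 0.5419 -0.0687] r 5.5 off 34.8
 hole [ 0.5354 -0.0344] r 22.3 off 0.3
grip rect (0.4335317611694336, -0.18278248608112335) (0.02237097918987274, 0.12350111454725266) 66.63914489746094 z [0.1959 0.2024 0.2067]
2808 [ 0.4266 -0.1781  0.2021] [ 0.9191 -0.3872  0.0735] -0.3987564069605184
```

Everything fits: the plane is at z≈0.181, and the ring comes out at 96.0 mm diameter with its holes at ±35 mm and yaw +0.195. The spanner's yaw is about −0.40 and it pitches 4.2°. Now I'll hover over the grip and check it closer.

Request:
apply_moves(plan=[[0.085,-0.0364,-0.0846,0.09,0.046],[0.085,-0.0364,-0.0846,0.09,0.046],[0.085,-0.0364,-0.0846,0.09,0.046],[0.085,-0.0364,-0.0846,0.09,0.046],[0.085,-0.0364,-0.0846,0.09,0.046],[0.085,-0.0364,-0.0846,0.09,0.046],[0.085,-0.0364,-0.0846,0.09,0.046]])

```text
t: 3.48
tool_pos: [0.4556, -0.1903, 0.4167]
tool_rot: [0.62, 3.077, -0.001]
contact_force: [-1.0, 0.5, 0.8]
opening: 0.0849
grip_force: 0.0
```

```bash
python3 - <<'E'
from h import *
np.set_printoptions(precision=4,suppress=True)
a=shot("wrist"); cv2.imwrite("pics/w2.png",a["img"]); print(tool())
for t in ["spanner_grip","spanner_head","pin_a","spanner_end"]:
    for d in eyes.tip_of(t,a)[:2]:
        print(t,np.round(d["point"],1),round(d["confidence"],2),world(a,d["point"]),world(a,d["point"],.18))
d=a["range_z"]; pts=[]
for v in range(0,420):
    for u in range(200,360):
        if d[v,u]>0 and a["img"][v,u].mean()<90:
            X=world(a,(u,v)); 
            if .188<X[2]<.215 and abs((X[0]-.455)*.39+(X[1]+.191)*.92)<.02: pts.append(X)
pts=np.array(pts); c,sz,ang=cv2.minAreaRect(np.float32(pts[:,:2])); print("grip rect",c,sz,ang,"z",np.percentile(pts[:,2],[5,50,95]))
top=pts[pts[:,2]>.195]; m=top.mean(0); v=np.linalg.svd(top-m,full_matrices=False)[2]; print(len(pts),m,v[0],np.arctan2(v[0][1],v[0][0]))
e=np.sign(v[0][0])*(pts-m)@v[0]; print("ends", m+np.sign(v[0][0])*v[0]*np.percentile(e,.3),m+np.sign(v[0][0])*v[0]*np.percentile(e,99.7))
E
```

```text
[[-0.9221  0.387   0.0031  0.4556]
 [ 0.387   0.9221 -0.0016 -0.1902]
 [-0.0035 -0.0003 -1.      0.4169]
 [ 0.      0.      0.      1.    ]]
spanner_grip [ 65.4 128.6] 0.93 [ 0.3056 -0.3906  0.0173] [ 0.3382 -0.2883  0.18  ]
spanner_grip [273.8 240.2] 0.58 [ 0.452  -0.1905  0.2058] [ 0.4623 -0.1951  0.18  ]
spanner_head [40.1 91.7] 0.61 [ 0.2609 -0.3945  0.0153] [ 0.3135 -0.2898  0.18  ]
spanner_head [273.6 313.7] 0.59 [ 0.5053 -0.2134  0.202 ] [ 0.5203 -0.2199  0.18  ]
pin_a [315.  313.7] 0.96 [ 0.5322 -0.1896  0.1812] [ 0.5331 -0.1898  0.18  ]
pin_a [54.1 78.6] 0.95 [ 0.2548 -0.3735  0.0127] [ 0.3106 -0.2773  0.18  ]
spanner_end [271.3 114.2] 0.96 [ 0.3813 -0.1622  0.2004] [ 0.3815 -0.1626  0.18  ]
spanner_end [101.  168.7] 0.76 [ 0.3608 -0.3828  0.0103] [ 0.3692 -0.2816  0.18  ]
grip rect (0.4424334764480591, -0.19072481989860535) (0.039556894451379776, 0.146246075630188) 71.44202423095703 z [0.1984 0.2026 0.2068]
6074 [ 0.4258 -0.1797  0.2026] [ 0.9169 -0.3944  0.0613] -0.40620620853990186
ends [ 0.3766 -0.1586  0.1993] [ 0.5086 -0.2153  0.2082]
```

View pics/w2.png

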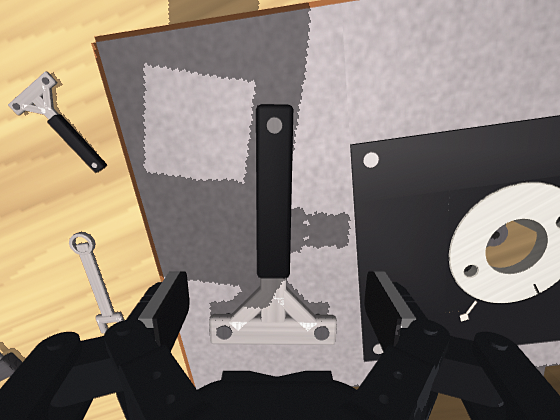

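The enlarged wrist view confirms it: the full-size spanner lies centred between the fingers, grip at columns 257–292, rows 105–278, crossbar at rows 315–343. The little look-alike is on the bench at (70,120). Descending.

Request:
apply_moves(plan=[[0.085,0,-0.002,0.03,0.005],[0.085,0,-0.002,0.05,0.005],[0.085,0,-0.002,0.058,0.005],[0.085,0,-0.002,0.058,0.005],[0.085,0,-0.002,0.058,0.005]])

```text
t: 4.15
tool_pos: [0.4546, -0.1927, 0.3572]
tool_rot: [0.629, 3.078, -0.0]
contact_force: [-0.1, 0.7, 0.3]
opening: 0.085
grip_force: 0.0
```

Request:
apply_moves(newtons=40, plan=[[0.085,0,0,-0.0015,0],[0.03,0,0,-0.0015,0],[0.015,0,0,-0.0015,0],[0.01,0,0,-0.0015,0],[0.01,0,0,-0.0015,0],[0.01,0,0,-0.0015,0],[0.01,0,0,-0.0015,0],[0.01,0,0,-0.0015,0],[0.01,0,0,-0.0015,0],[0.01,0,0,-0.0015,0]])

```text
t: 4.98
tool_pos: [0.4545, -0.1928, 0.3586]
tool_rot: [0.63, 3.077, -0.0]
contact_force: [0.5, 0.3, 2.9]
opening: 0.0213
grip_force: 41.7
```

Request:
apply_moves(plan=[[0.01,0,0,-0.03,0],[0.01,0,0,-0.06,0],[0.01,0.02,0.06,-0.06,-0.12],[0.01,0.03,0.09,-0.06,-0.24],[0.01,0.0472,0.1368,-0.06,-0.36],[0.01,0.0472,0.1368,-0.06,-0.48],[0.01,0.0472,0.1368,-0.06,-0.599],[0.01,0.0472,0.1368,-0.06,-0.599],[0.01,0.0472,0.1368,-0.06,-0.599],[0.01,0.0472,0.1368,-0.06,-0.599]])

```text
t: 5.82
tool_pos: [0.4646, -0.0488, 0.4174]
tool_rot: [0.301, -3.126, -0.001]
contact_force: [-0.3, 0.5, -2.5]
opening: 0.0209
grip_force: 41.3
```

```bash
python3 - <<'E'
from h import *
np.set_printoptions(precision=4,suppress=True)
a=shot("wrist"); cv2.imwrite("pics/w3.png",a["img"]); T=tool(); print(T)
for t in ["spanner_grip","spanner_head","pin_a","spanner_end"]:
    for d in eyes.tip_of(t,a)[:2]:
        X=world(a,d["point"]); print(t,np.round(d["point"],1),round(d["confidence"],2),X,(np.linalg.inv(T)@np.append(X,1))[:3])
b=shot("scene"); cv2.imwrite("pics/s3.png",b["img"])
for t in ["spanner_grip","spanner_head","pin_a","spanner_end","ring_face"]:
    for d in eyes.tip_of(t,b)[:3]:
        X=world(b,d["point"]); print("S",t,np.round(d["point"],1),round(d["confidence"],2),X)
E
```

```text
[[-0.9816 -0.1909 -0.0011  0.4647]
 [-0.1909  0.9816  0.0002 -0.049 ]
 [ 0.0011  0.0004 -1.      0.4176]
 [ 0.      0.      0.      1.    ]]
spanner_grip [277.1 287.3] 0.75 [ 0.4603 -0.0483  0.2621] [0.004  0.0014 0.1555]
spanner_grip [274.5 377.4] 0.49 [ 0.4542 -0.0504  0.3191] [0.0104 0.0006 0.0985]
spanner_head [275.1 376.9] 0.55 [ 0.452  -0.0507  0.3212] [0.0127 0.0007 0.0964]
pin_a [278.1 378.3] 0.67 [ 0.4532 -0.0496  0.3203] [0.0113 0.0016 0.0973]
spanner_end [275.5 115.1] 0.81 [ 0.3856 -0.0635  0.2593] [0.0802 0.0008 0.1584]
S spanner_grip [259.8 189.6] 0.68 [ 0.4768 -0.058   0.2594]
S spanner_grip [289.  349.6] 0.68 [ 0.7341 -0.2854 -0.0004]
S spanner_grip [145.2 297.6] 0.55 [ 0.3146 -0.3994  0.0155]
S spanner_head [273.5 350.3] 0.93 [ 0.7068 -0.3157  0.0124]
S spanner_head [131.8 293.5] 0.87 [ 0.2734 -0.4128  0.017 ]
S spanner_head [281.5 195.7] 0.79 [ 0.5424 -0.0471  0.263 ]
S pin_a [132.6 285. ] 0.81 [ 0.2555 -0.3931  0.0214]
S pin_a [275.3 208. ] 0.76 [ 0.5073 -0.0311  0.1848]
S pin_a [290.5 188. ] 0.58 [0.492  0.0661 0.1828]
S spanner_end [235.7 179.4] 0.94 [ 0.395  -0.0633  0.2599]
S spanner_end [309.7 358.2] 0.74 [ 0.7949 -0.2807  0.0147]
S spanner_end [162.2 304.7] 0.59 [ 0.3611 -0.3822 -0.0006]
S ring_face [282.2 213.8] 0.66 [0.428  0.1074 0.0033]
```

View pics/w3.png

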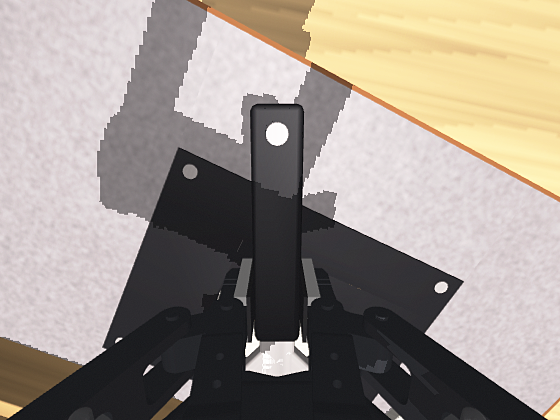

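View pics/s3.png

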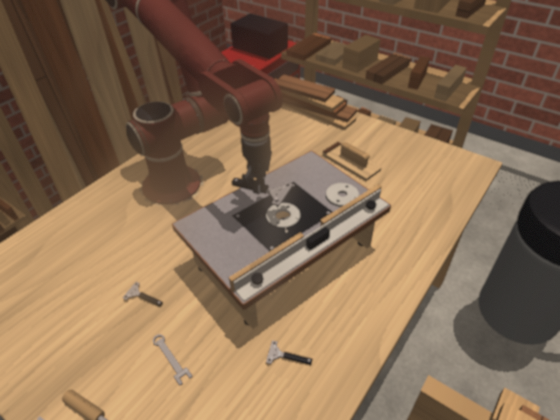

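The spanner hangs centred between the fingers (grip at columns 250–303, rows 105–340). The scene view shows it held at (265,190) above the ring. Next: measure the pitch and the in-hand offset.

```bash
cat >> h.py <<'E'
def inhand(a,cols=(254,300),rows=(106,250)):
    T=tool(); P=[]
    d=a["range_z"]
    for v in range(*rows):
        for u in range(cols[0],cols[1]):
            if d[v,u]>0:
                X=(np.linalg.inv(T)@np.append(world(a,(u,v)),1))[:3]
                P.append(X)
    P=np.array(P); P=P[np.abs(P[:,2]-np.median(P[:,2]))<.01]
    A=np.c_[P[:,0],P[:,1],np.ones(len(P))]; w=np.ones(len(P),bool)
    for _ in range(4):
        k=np.linalg.lstsq(A[w],P[w,2],rcond=None)[0]; w=np.abs(A@k-P[:,2])<.0015
    print("top plane: slope x %.4f y %.4f  z at tool axis %.4f"%tuple(k), "n",w.sum(), "x max %.4f"%np.percentile(P[w,0],99.7),"y range",np.percentile(P[w,1],[.5,99.5]))
    Q=P[w]; xs=[(x,Q[abs(Q[:,0]-x)<.004,1]) for x in (.03,.05,.07)]
    print("centre y at x:",[(x,round((q.min()+q.max())/2,4)) for x,q in xs if len(q)])
    return k
E
python3 - <<'E'
from h import *
a=shot("wrist"); inhand(a)
o=telemetry.get_obs(); print(o["wrist_torque"],o["contact_force"])
b=shot("top"); c=b["img"][150:250,230:350]; cv2.imwrite("pics/t4.png",cv2.resize(c,None,fx=6,fy=6,interpolation=cv2.INTER_CUBIC))
E
```

```text
top plane: slope x 0.0749 y -0.0007  z at tool axis 0.1532 n 6479 x max 0.0836 y range [-0.00877293  0.01064796]
centre y at x: [(0.03, np.float64(0.0009)), (0.05, np.float64(0.0009)), (0.07, np.float64(0.001))]
[-0.04932435  0.0589182  -0.01739645] [ 0.32804075  0.24677925 -2.21020315]
```

```bash
python3 - <<'E'
from h import *
np.set_printoptions(precision=4,suppress=True)
a=shot("wrist"); T=tool(); d=a["range_z"]
# finger pads' robot-side edges: nearest surfaces left/right of the grip
for lo,hi in((225,250),(303,328)):
    for v in range(256,300,6):
        r=[]
        for u in range(lo,hi,3):
            X=(np.linalg.inv(T)@np.append(world(a,(u,v)),1))[:3]; r.append("%d/%d/%d"%tuple(1000*X))
        print(v,r)
E
```

```text
256 ['-20/-37/237', '-20/-34/237', '-20/-32/237', '-20/-30/236', '-20/-28/237', '-20/-25/237', '-20/-23/236', '-19/-21/235', '-20/-19/237']
262 ['-25/-37/237', '-25/-34/236', '-25/-32/237', '-24/-30/235', '-25/-28/236', '-25/-26/236', '12/-15/164', '12/-13/164', '12/-12/163']
268 ['-30/-37/237', '-30/-35/236', '-30/-33/237', '8/-19/166', '8/-18/164', '12/-15/158', '12/-14/157', '12/-13/158', '12/-11/158']
274 ['-35/-37/237', '8/-21/159', '8/-20/159', '8/-19/159', '7/-17/161', '13/-15/151', '12/-13/152', '11/-12/153', '12/-11/152']
280 ['8/-22/153', '9/-20/153', '8/-19/154', '8/-18/154', '12/-16/147', '12/-14/147', '12/-13/147', '12/-12/148', '13/-10/146']
286 ['8/-21/149', '8/-20/148', '8/-19/149', '8/-17/148', '12/-15/143', '12/-14/142', '11/-13/143', '12/-11/142', '13/-10/141']
292 ['8/-21/145', '8/-19/144', '8/-18/143', '8/-17/144', '12/-15/138', '11/-13/138', '11/-12/139', '12/-11/138', '12/-10/138']
298 ['13/-18/132', '13/-17/132', '14/-16/131', '13/-15/132', '11/-14/134', '12/-13/134', '11/-12/134', '11/-11/134', '11/-9/134']
256 ['-20/20/237', '-20/22/236', '-20/25/237', '-19/
[... 221 characters left out ...]
8', '12/14/158', '12/16/158', '11/17/159', '8/19/165', '8/21/164', '8/22/166', '-30/36/236', '-30/38/237']
274 ['12/12/151', '12/14/152', '12/15/152', '12/16/152', '7/19/161', '8/20/160', '8/21/159', '8/23/160', '8/24/159']
280 ['12/12/147', '12/13/147', '12/15/147', '12/16/147', '12/17/147', '8/19/153', '8/21/154', '8/22/154', '9/23/153']
286 ['12/12/142', '12/13/143', '12/14/142', '12/15/142', '12/17/142', '8/19/148', '8/20/149', '8/21/148', '8/23/148']
292 ['12/11/137', '12/12/138', '12/14/138', '12/15/138', '11/16/139', '12/17/138', '8/19/144', '8/21/144', '7/22/145']
298 ['11/11/135', '11/12/135', '12/13/134', '12/14/134', '12/16/134', '13/17/133', '13/18/132', '13/19/132', '13/20/132']
```

View pics/t4.png

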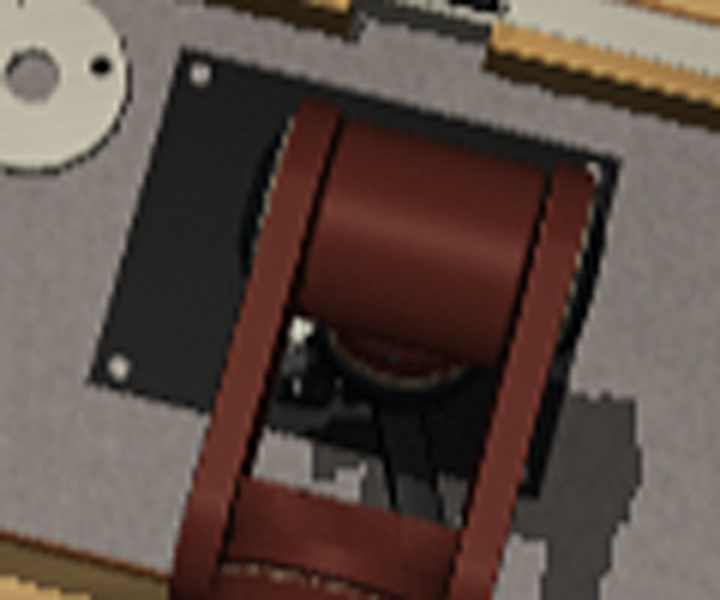

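The top view is blocked by the wrist. The finger pads measured by the wrist camera show a bias of only about +0.8 mm in x and y, and the corrected head position agrees with the ring centre within 0.5 mm. Lowering to just above the ring.

Request:
apply_moves(newtons=30, plan=[[0.01,-0.0003,0,0.025,-0.003],[0.01,-0.0003,0,0.048,-0.003],[0.01,-0.0003,0,0.055,-0.003],[0.01,-0.0003,0,0.055,-0.003],[0.01,-0.0003,0,0.055,-0.003],[0.01,-0.0003,0,0.055,-0.003]])

```text
t: 7.02
tool_pos: [0.4655, -0.0485, 0.3649]
tool_rot: [-0.311, 3.124, -0.001]
contact_force: [0.3, -0.6, -1.6]
opening: 0.0216
grip_force: 41.3
```

```bash
python3 - <<'E'
from h import *
P=[]
for _ in range(6):
    a=eyes.get_image("scene"); o=telemetry.get_obs(); P.append(np.r_[o["tool_pos"],o["tool_rot"]*(1 if o["tool_rot"][1]>0 else -1)])
P=np.array(P); print(P.mean(0).round(5),P.std(0).round(5))
E
```

```text
[ 4.65420e-01 -4.84500e-02  3.64660e-01 -3.10600e-01  3.12396e+00
 -1.32000e-03] [1.3e-04 3.0e-05 4.2e-04 8.0e-05 6.0e-04 3.5e-04]
```

Request:
apply_moves(newtons=25, plan=[[0.01,0,-0.0009,0.003,0],[0.01,0,-0.0009,0.005,0],[0.01,0,-0.0009,0.006,0],[0.01,0,-0.0009,0.007,0],[0.01,0,-0.0009,0.008,0],[0.01,0,-0.0009,0.008,0]])

```text
t: 7.82
tool_pos: [0.4656, -0.0493, 0.356]
tool_rot: [-0.311, 3.124, -0.001]
contact_force: [1.3, 0.6, 2.6]
opening: 0.0212
grip_force: 42.0
```

Request:
apply_moves(plan=[[0.01,-0.0003,0,0.001,0],[0.01,-0.0005,0,0.002,0],[0.01,-0.0005,0,0.002,0]])

```text
t: 8.07
tool_pos: [0.466, -0.0492, 0.3543]
tool_rot: [-0.311, 3.125, -0.001]
contact_force: [1.3, 1.3, 5.5]
opening: 0.0209
grip_force: 42.4
```

```bash
python3 - <<'E'
from h import *
a=shot("wrist"); inhand(a); o=telemetry.get_obs(); print(o["tool_pos"],o["contact_force"],o["wrist_torque"])
E
```

```text
top plane: slope x 0.0238 y -0.0003  z at tool axis 0.1532 n 6482 x max 0.0835 y range [-0.00854533  0.01059138]
centre y at x: [(0.03, np.float64(0.001)), (0.05, np.float64(0.001)), (0.07, np.float64(0.001))]
[ 0.46602326 -0.04916072  0.35429662] [0.63814358 0.12168918 5.42244958] [ 0.10213025  0.4324564  -0.078072  ]
```

The tilt fell from 4.3° to 1.4°, which puts the tips about 7 mm below the ring face, so the pins are in the holes. Now I'll tighten the grip and turn, using an arc of 70.7 mm radius.

Request:
apply_moves(newtons=100, plan=[[0.01,0,0,0,0],[0.01,0,0,-0.0003,0],[0.01,0,0,-0.0003,0],[0.01,-0.0001,0.0035,-0.0003,0.05],[0.01,-0.0004,0.0071,-0.0003,0.1],[0.01,-0.0008,0.0106,-0.0003,0.15],[0.01,-0.0014,0.014,-0.0003,0.2],[0.01,-0.0022,0.0175,-0.0003,0.25],[0.01,-0.0032,0.0209,-0.0003,0.3],[0.01,-0.0043,0.0242,-0.0003,0.35],[0.01,-0.0056,0.0275,-0.0003,0.4],[0.01,-0.0056,0.0275,-0.0003,0.4]])

```text
t: 9.12
tool_pos: [0.4658, -0.0212, 0.3545]
tool_rot: [-0.316, -3.125, 0.004]
contact_force: [-2.7, -2.6, 7.1]
opening: 0.0197
grip_force: 98.3
```

```bash
python3 - <<'E'
from h import *
a=shot("wrist"); inhand(a,(262,292)); o=telemetry.get_obs(); print(o["q"].round(2),o["tool_pos"],o["tool_rot"],o["contact_force"],o["wrist_torque"],2*np.arctan2(o["tool_rot"][0],o["tool_rot"][1]))
i=cv2.imread("pics/w1.png")
im=cv2.imread("pics/ring1.png"); g=cv2.cvtColor(im,6); b=(g>150).astype(np.uint8)
cv2.circle(b,(320,320),206,0,-1); n,l,s,c=cv2.connectedComponentsWithStats(b)
for j in range(1,n):
    if s[j,4]>60:
        x=.536+.08-c[j][1]/4000; y=-.036+.08-c[j][0]/4000; print("mark",x,y,s[j,4],np.arctan2(y+.0345,x-.5351))
E
```

```text
top plane: slope x 0.0251 y 0.0007  z at tool axis 0.1534 n 4250 x max 0.0838 y range [-0.00583575  0.00665573]
centre y at x: [(0.03, np.float64(0.0004)), (0.05, np.float64(0.0004)), (0.07, np.float64(0.0005))]
[-0.2  -0.31  2.02 -0.    1.42 -1.57] [ 0.46581464 -0.02127755  0.35452619] [-3.15202970e-01 -3.12556251e+00  3.08463861e-03] [-1.63799562 -2.92845755  6.3012467 ] [-0.18584691  0.76256337  0.20504102] -6.082171315957408
mark 0.6132698375870069 -0.10538213457076565 2155 -0.7365433652177958
mark 0.5791376963350785 -0.08023481675392671 955 -0.8043005894033051
mark 0.4582961240310077 0.035857170542635666 1290 2.399973645318811
```

Request:
apply_moves(plan=[[0.01,-0.0001,0.0035,0,0.05],[0.01,-0.0004,0.0071,0,0.1],[0.01,-0.0008,0.0106,0,0.15],[0.01,-0.0014,0.014,0,0.2],[0.01,-0.0022,0.0175,0,0.25],[0.01,-0.0032,0.0209,0,0.3],[0.01,-0.0043,0.0242,0,0.35],[0.01,-0.0056,0.0275,0,0.4],[0.01,-0.007,0.0308,0,0.45],[0.01,-0.0087,0.0339,0,0.5],[0.01,-0.0104,0.037,0,0.55],[0.01,-0.0104,0.037,0,0.55]])

```text
t: 10.17
tool_pos: [0.4835, 0.0132, 0.3545]
tool_rot: [-1.153, -2.922, 0.001]
contact_force: [-3.1, -0.7, 7.6]
opening: 0.0204
grip_force: 98.3
```

Request:
apply_moves(plan=[[0.01,0,0.0014,0,0.02],[0.01,-0.0001,0.0028,0,0.04],[0.01,-0.0001,0.0028,0,0.04]])

```text
t: 10.42
tool_pos: [0.4853, 0.0151, 0.3545]
tool_rot: [-1.209, -2.899, 0.002]
contact_force: [-3.6, -1.2, 9.2]
opening: 0.0198
grip_force: 98.5
```

```bash
python3 - <<'E'
from h import *
a=shot("wrist"); inhand(a,(262,292)); o=telemetry.get_obs(); print(o["q"].round(2),o["tool_pos"],o["tool_rot"],o["contact_force"],o["wrist_torque"],2*np.arctan2(-o["tool_rot"][0],o["tool_rot"][1]))
E
```

```text
top plane: slope x 0.0235 y -0.0006  z at tool axis 0.1535 n 4212 x max 0.0838 y range [-0.0068637   0.00561093]
centre y at x: [(0.03, np.float64(-0.0006)), (0.05, np.float64(-0.0006)), (0.07, np.float64(-0.0006))]
[-0.12 -0.25  1.98 -0.    1.41 -0.9 ] [0.48530369 0.0150305  0.35451782] [-1.20862076e+00 -2.89894923e+00  1.66165654e-03] [-3.61294881 -0.55674915  7.10972201] [0.1437092  0.93490103 0.56389374] 5.493176773821468
```

Request:
apply_moves(plan=[[0.01,0,0.0014,0,0.02],[0.01,-0.0001,0.0028,0,0.04],[0.01,-0.0001,0.0028,0,0.04]])

```text
t: 10.72
tool_pos: [0.4874, 0.017, 0.3545]
tool_rot: [-1.267, -2.874, 0.002]
contact_force: [-2.3, 0.2, 7.8]
opening: 0.0199
grip_force: 98.5
```

Request:
apply_moves(plan=[[0.01,0,0.0014,0,0.02],[0.01,-0.0001,0.0028,0,0.04],[0.01,-0.0001,0.0028,0,0.04]])

```text
t: 10.97
tool_pos: [0.4895, 0.0189, 0.3545]
tool_rot: [-1.324, -2.848, 0.001]
contact_force: [-5.0, -0.7, 8.7]
opening: 0.0195
grip_force: 98.5
```

```bash
python3 - <<'E'
from h import *
a=shot("wrist"); inhand(a,(262,292)); o=telemetry.get_obs(); print(o["tool_pos"],o["contact_force"],o["wrist_torque"],2*np.arctan2(-o["tool_rot"][0],o["tool_rot"][1])-6.2832)
E
```

```text
top plane: slope x 0.0243 y -0.0017  z at tool axis 0.1535 n 4222 x max 0.0838 y range [-0.00701293  0.00545683]
centre y at x: [(0.03, np.float64(-0.0008)), (0.05, np.float64(-0.0008)), (0.07, np.float64(-0.0008))]
[0.48947279 0.01885939 0.35454432] [-3.99774421 -0.96344741  9.14581915] [0.25403467 0.97239671 0.6077537 ] -0.8698205503014877
```

```bash
python3 - <<'E'
from h import *
a=shot("wrist"); T=tool(); d=a["range_z"]; L=[]
for v in range(112,240,4):
    # top-surface pixels of the grip, left/right edges
    z=np.array([(np.linalg.inv(T)@np.append(world(a,(u,v)),1))[:3] for u in range(225,330)])
    k=np.where(z[:,2]<.162)[0]
    if len(k): L.append((z[k,0].mean(),(z[k[0],1]+z[k[-1],1])/2,(k[-1]-k[0])))
L=np.array(L); print(L[::5].round(4)); p=np.polyfit(L[:,0],L[:,1],1); print("in-hand yaw slope",p)
cv2.imwrite("pics/w5.png",a["img"])
E
```

```text
[[ 8.16e-02 -1.60e-03  5.50e+01]
 [ 7.41e-02 -1.30e-03  5.40e+01]
 [ 6.69e-02  4.20e-03  7.50e+01]
 [ 5.82e-02 -1.40e-03  5.20e+01]
 [ 4.99e-02 -1.20e-03  5.10e+01]
 [ 4.12e-02 -1.20e-03  4.90e+01]
 [ 3.31e-02 -6.50e-03  5.40e+01]]
in-hand yaw slope [-0.00522411 -0.00111057]
```

View pics/w5.png

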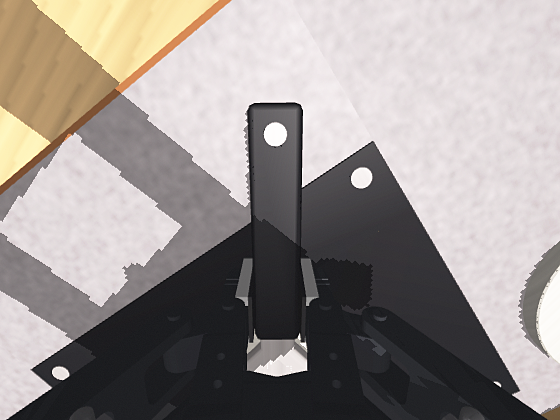

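The grip has shifted about 2 mm in the pads and the moment about the ring has roughly doubled, from 0.43 to 0.87 N·m, so this looks like the stop. I'll press a little further to confirm.

Request:
apply_moves(newtons=120, plan=[[0.01,0,0.0018,0,0.025],[0.01,-0.0001,0.0035,0,0.05],[0.01,-0.0001,0.0035,0,0.05],[0.01,-0.0001,0.0035,0,0.05]])

```text
t: 11.4
tool_pos: [0.4914, 0.0204, 0.3545]
tool_rot: [-1.385, -2.816, 0.011]
contact_force: [-12.8, -4.7, 11.9]
opening: 0.0196
grip_force: 121.4
```

```bash
cat >> h.py <<'E'
def turn():
    a=shot("wrist"); T=tool(); L=[]
    for v in list(range(112,160,4))+list(range(190,250,4)):
        z=np.array([(np.linalg.inv(T)@np.append(world(a,(u,v)),1))[:3] for u in range(225,330)])
        k=np.where(z[:,2]<.162)[0]
        if 45<len(k)<60: L.append((z[k,0].mean(),(z[k[0],1]+z[k[-1],1])/2))
    L=np.array(L); p=np.polyfit(L[:,0],L[:,1],1)
    o=telemetry.get_obs(); f=o["contact_force"]; r=o["tool_pos"]-np.array([.5356,-.0355,0])
    t=o["tool_rot"]*np.sign(o["tool_rot"][1])
    print("in-hand slope,off",p.round(4),"pos",o["tool_pos"].round(4),"yaw",round(-2*np.arctan2(t[0],t[1]),4),"F",f.round(1),"M ring",round(r[0]*f[1]-r[1]*f[0]+o["wrist_torque"][2],3))
    inhand(a,(262,292))
E
python3 -c "
from h import *
turn()"
```

```text
in-hand slope,off [-0.0469 -0.0002] pos [0.4914 0.0204 0.3545] yaw -0.9144 F [-11.8  -5.7  12.4] M ring 3.41
top plane: slope x 0.0236 y -0.0022  z at tool axis 0.1536 n 4218 x max 0.0837 y range [-0.00713717  0.00536265]
centre y at x: [(0.03, np.float64(-0.0009)), (0.05, np.float64(-0.0009)), (0.07, np.float64(-0.0009))]
```

The moment jumped to 3.4 N·m with no further ring motion, so the ring is on its stop. Easing off, then lifting straight out.

Request:
apply_moves(newtons=100, plan=[[0.01,0,-0.0028,0,-0.04],[0.01,0,-0.005,0,-0.07],[0.01,0,-0.005,0,-0.07],[0.01,0,-0.005,-0.005,-0.07],[0.01,0,-0.005,-0.012,-0.07],[0.01,0,-0.005,-0.03,-0.07],[0.01,0,-0.005,-0.065,-0.07],[0.01,0,-0.005,-0.065,-0.07],[0.01,0,-0.005,-0.065,-0.07]])

```text
t: 12.2
tool_pos: [0.4887, 0.0178, 0.4205]
tool_rot: [1.297, 2.858, 0.001]
contact_force: [0.1, 0.3, -3.6]
opening: 0.0193
grip_force: 116.4
```

Request:
apply_moves(plan=[[0.01,-0.02,-0.025,0,-0.05],[0.01,-0.05,-0.06,0,-0.15],[0.01,-0.08,-0.09,0,-0.25],[0.01,-0.11,-0.13,0,-0.35],[0.01,-0.136,-0.1644,0,-0.448],[0.01,-0.136,-0.1644,0,-0.448],[0.01,-0.136,-0.1644,0,-0.448],[0.01,-0.136,-0.1644,0,-0.448]])

```text
t: 12.87
tool_pos: [0.4536, -0.1933, 0.4162]
tool_rot: [-0.633, -3.073, -0.003]
contact_force: [0.4, -0.2, -2.9]
opening: 0.0194
grip_force: 116.2
```

```bash
python3 - <<'E'
from h import *
a=shot("wrist"); turn(); 
im,f=rect(a,.53,-.04,.18); cv2.imwrite("pics/r6.png",im)
b=shot("top"); c=b["img"][140:260,240:400]; cv2.imwrite("pics/t6.png",cv2.resize(c,None,fx=5,fy=5,interpolation=cv2.INTER_CUBIC))
E
```

```text
in-hand slope,off [-0.0205  0.0011] pos [ 0.4541 -0.192   0.417 ] yaw -0.4034 F [ 0.3  0.3 -3.2] M ring 0.024
top plane: slope x 0.0327 y 0.0027  z at tool axis 0.1539 n 4220 x max 0.0840 y range [-0.00674102  0.00578801]
centre y at x: [(0.03, np.float64(-0.0005)), (0.05, np.float64(-0.0005)), (0.07, np.float64(-0.0004))]
```

View pics/t6.png

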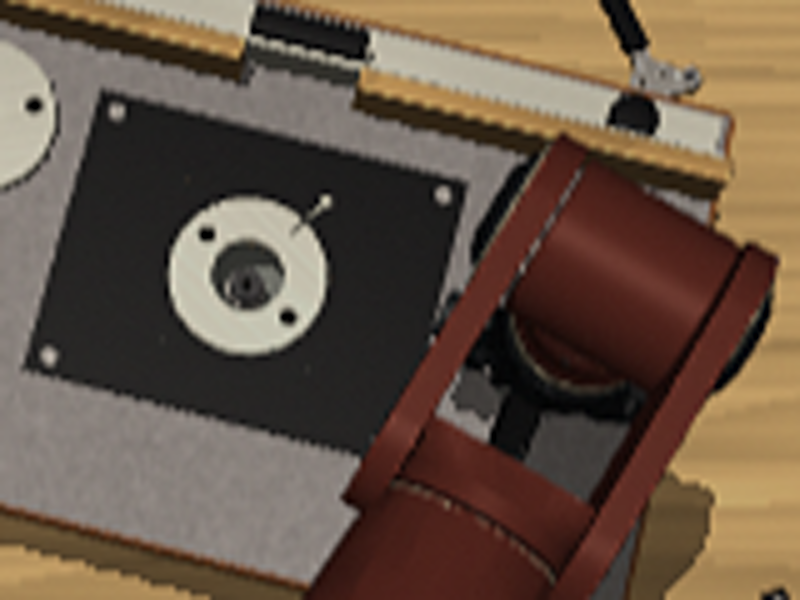

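The top view shows the ring at (248,275) with its dark index mark at (298,228), in line with the white mark at (322,203): locked. Now to lay the spanner down.

Request:
apply_moves(newtons=25, plan=[[0.01,0,0,0.03,0],[0.01,0,0,0.048,0],[0.01,0,0,0.053,0],[0.01,0,0,0.055,0],[0.01,0,0,0.057,0],[0.01,0,0,0.0575,0],[0.01,0,0,0.0575,0]])

```text
t: 13.6
tool_pos: [0.4546, -0.1926, 0.3621]
tool_rot: [0.629, 3.076, -0.001]
contact_force: [0.5, 0.1, -2.7]
opening: 0.0195
grip_force: 116.3
```

Request:
apply_moves(plan=[[0.01,0,0,0.001,0],[0.01,0,0,0.002,0],[0.01,0,0,0.003,0],[0.01,0,0,0.003,0]])

```text
t: 13.93
tool_pos: [0.4545, -0.1928, 0.3605]
tool_rot: [0.629, 3.076, -0.001]
contact_force: [-6.3, 3.6, 7.3]
opening: 0.0198
grip_force: 117.7
```

Touching. Opening, then lifting off.

Request:
apply_moves(plan=[[0.03,0,0,0,0],[0.03,0,0,0,0],[0.05,0,0,0,0],[0.085,0,0,0,0],[0.085,0,0,0,0],[0.085,0,0,0,0],[0.085,0,0,0,0],[0.085,0,0,-0.02,0],[0.085,0,0,-0.05,0],[0.085,0,0,-0.09,0],[0.085,0,0,-0.11,0],[0.085,0,0,-0.11,0]])

```text
t: 14.93
tool_pos: [0.4548, -0.193, 0.4749]
tool_rot: [0.628, 3.068, -0.006]
contact_force: [0.1, -0.1, 0.9]
opening: 0.0852
grip_force: 0.0
```

```bash
python3 - <<'E'
from h import *
a=shot("wrist"); cv2.imwrite("pics/w7.png",a["img"])
for t in ["spanner_grip","spanner_head","spanner_end"]:
    for d in eyes.tip_of(t,a)[:3]:
        X=world(a,d["point"]); print(t,np.round(d["point"]),X.round(4),"dist ring",np.hypot(X[0]-.5356,X[1]+.0355).round(3))
E
```

```text
spanner_grip [280. 207.] [ 0.4509 -0.1888  0.2058] dist ring 0.175
spanner_grip [ 99. 124.] [ 0.3073 -0.3875  0.0154] dist ring 0.42
spanner_head [276. 274.] [ 0.5083 -0.2164  0.2027] dist ring 0.183
spanner_head [277. 209.] [ 0.4516 -0.1914  0.2066] dist ring 0.177
spanner_head [74. 94.] [ 0.2623 -0.3967  0.0144] dist ring 0.453
spanner_end [274. 107.] [ 0.3788 -0.163   0.1995] dist ring 0.202
spanner_end [125. 156.] [ 0.3574 -0.3798  0.0134] dist ring 0.388
spanner_end [282. 273.] [ 0.5094 -0.2114  0.2025] dist ring 0.178
```

View pics/w7.png

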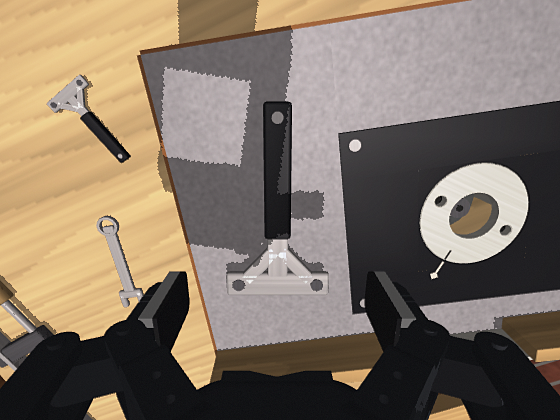

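The spanner lies flat on the tabletop (grip at columns 263–291, rows 102–238), clear of the fingers and about 175 mm or more from the ring. The ring's index mark lines up with the white mark near (442,262). Handing in.

```bash
python3 -c "
from h import *
print(ctrl.finish_job())"
```

```text
the job is handed in; nothing more can be done
None
```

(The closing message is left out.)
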